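# Load a forme into the proof press past its sprung catch

## Robot

A 6-joint arm with a two-finger parallel gripper is mounted at the origin on the work surface. World frame = base frame: x ahead of the robot, y to its left, z up, the work surface at z = 0. Lengths are in m, angles in degrees, forces in N, time in s.
With the tool pointing down it reaches from about 0.4 to 0.825 m from the base axis. Payload 7 kg.
Tool frame: the origin (TCP) lies between the finger pads; the fingertips stand 22 mm ahead of it and the grasp point (between the pads) lies 3 mm ahead of it; z points along the fingers, y is the direction in which the jaws open and shut (so a half turn about z gives the same grasp; the last joint's range is limited). The gripper opens to 88 mm and grips with 3 to 60 N. Pads are 19 mm wide; open, the fingers measure 130 mm over their backs; the gripper's body (78 mm by 193 mm) begins 47 mm behind the grasp point.
Start: joints at [-58.321, 20.546, 0.682, 0, -70.136, -16.507], TCP at [0.177, -0.651, 0.221] pointing down, gripper open.
Joint ranges: [-176.03, 176.03], [-82.01, 121.73], [-58.28, 71.71], [-173.87, 95.51], [-174.79, -0.11], [-173.66, 173.66]. Speed limits (degrees/s): [136.94, 136.94, 172.46, 180, 180, 180].

## Interface

Orientations are given as [roll, pitch, yaw] about the fixed x, y, z axes, in that order (R = Rz(yaw) Ry(pitch) Rx(roll)).
In Python, from plant import telemetry, cams, r gives the robot as it stands.
- The arm moves only by the tool carry_out, never from a script. Its argument "commands" is one flat list of numbers, 5 for each row, row after row: the shift along the world's x, y, z as a fraction of full scale, then the turn about the world's z as a fraction of full scale, then the gripper's target within -1 to 1 (shut at 1, half-way at 0, fully open at -1). In form: [x, y, z, turn, claw, x, y, z, turn, claw, ...]. A call has 1 to 8 rows; each row shifts and turns the commanded pose from where the row before left it; what a row does not reach is not made up. Full scale, the value 1, is 0.04 m for a shift and 4 degrees for a turn. A row lasts 1/10 s, in which the tool goes at most 50 mm and 8.59 degrees, less where a joint would pass 70% of its speed; a pose out of reach is approached as far as the arm can. A call with a number of a shift or a turn outside -1 to 1 is refused whole. A call with a gripper value outside its range is refused whole. The fingers move at their own pace and stop on an object; "grip_force" is the grip in N (left out, the last holds). Time passes only in rows, so rows that do not move let the fingers close. It gives the time, the measured TCP pose, the force and the opening at its end, in the units of the state.
- telemetry.get_state(): the state, without advancing time (a new reading comes with each control period).
- cams.capture(name): name is "scene" or "top" or "wrist"; returns a dict with "frame" (480x640x3 uint8, red, green, blue), "camera_matrix" (3x3 intrinsics, pixels), "k1" (the pictures are not rectified: a ray, as slopes to the right and down, at radius r is drawn at 1 + k1 r^2 times it, then the intrinsics apply), "camera_from_world" (4x4, takes a point from world to camera coordinates); the wrist camera has in their place "mount" (4x4, takes a point from camera to tool coordinates, whose origin is the TCP and whose axes are the flange's). Camera axes: x right, y down, z forward; pixel columns grow to the right and rows downward; lengths in m; the calibration is good to about 2 mm. A picture is of the moment at which its call begins: read the wrist's pose just before it. There is no depth.
- r.close_job(): hands the job in, once; it reports no verdict.
The state is a dict: "time_s": time; "joints": joint angles; "qd": joint speeds; "joint_torque": joint torques, N m; "tcp_pos": TCP position; "eef_rot": TCP orientation; "contact_force": force on the tool from outside, world axes, zero at the start; "moment": the same for the moment, N m; "gripper_width": finger opening in m.
Only numpy, scipy, OpenCV 4.12 (cv2) and the standard library are available. Lean on these libraries where they do the work, as an engineer would, in place of code of your own. Each camera call takes 0.05 s, during which the arm holds its last target. There are 200 camera calls.

## Task

Make the proof press ready: take the loose wooden spacer off the press bed and lay it in the empty bay of the furniture tray. Then slide the inked forme, without lifting it and without touching its block, off the feed board and along the bed, letting the forme itself push the red sprung catch aside, until it is fully home against the head stop and the catch has snapped shut behind it. Leave the other things on the table where they are.

Things in the scene. Friction and masses are not known exactly. Their poses are not given: they have to be found in the camera images.
- press: tabletop proof press, fixed, 660 mm long. Origin on the table under the bed; its x axis is the way the forme must travel (feed board towards roller), y level and across the bed, z up. Flat bed 45 mm above the table from x=-360 to 300 mm. Parked roller and black cheeks at x=167 to 263 mm, up to 235 mm above the table, its pull bar reaching to x=312
- head_stop (a point): middle of the near face of the head stop (bar across the bed, 16 mm high, 12 mm thick), at bed height, press x=105 mm; axes as press
- mouth (a point): middle of the bed where the straight side rails begin, at bed height, press x=-90 mm; axes as press. The rails run from here to the roller, 23 mm high, 154 mm apart inside. Flared guides 20 mm high widen the mouth evenly to 202 mm at 50 mm before this point. Farther back, to press x=-360, is the feed board, flush with the bed and 250 mm wide
- forme: aluminium frame 120 mm long (x), 150 wide (y), 16 high, filled with wood and quoins (no room for fingers inside), 0.4 to 0.7 kg, lying on the feed board, turned up to 0.35 rad and up to 18 mm off the press's middle line. Origin: middle of its underside. +x side (head) goes first; -x side (foot, 60 mm behind the origin) is the flat side to push. 2 mm to spare at each rail
- forme_head (a point): middle of the forme's head edge, on its underside; axes as forme
- block: inked lino block (dark blue face with a leaf motif, 64 x 86 mm, 22.5 mm high) locked in the middle of the forme, standing 6.5 mm above the frame; not to be touched. Origin as forme
- catch (a joint): turn of the red catch in rad: 0 at rest, sticking into the path, 0.15 to 0.3 while the forme's side holds it back; a spring shuts it. Finger 50 mm long in a gap of the rail on the press's +y side, upright pivot at press x=-68, y=84 mm. The forme coming in pushes it aside along its slope (5 to 15 N in all, with friction); coming back it meets the finger's square end
- catch_tip (a point): square end of the catch at its top, 60 mm above the table; at rest press x=-18, y=68 mm. With the forme home against the head stop its foot lies 3 mm beyond it
- spacer: loose plain wooden spacer 80 x 16 x 15 mm lying on the press bed between the rails and in front of the head stop, its length roughly across the bed. Origin at the middle of its underside, x along its length
- tray: shallow steel furniture tray 170 x 88 mm, 16 mm high, fixed, on the table beside the press. Origin at the middle of its underside, x along its length. Its +x end holds short wooden pieces; the rest is the empty bay
- tray_bay (a point): middle of the floor of the tray's empty bay: 114 mm (tray x) by 80 mm (tray y), floor 4 mm above the table, walls 12 mm high above it; axes as tray
- brayer: ink roller with wooden handle, lying on the glass inking slab; leave alone. Origin under its roller
- knife: ink knife, 200 mm, lying on the table at the left; leave alone
- quoin_key: steel T key, 100 mm, lying on the table at the right; leave alone
- ink_black: black ink jar, 68 mm across, 70 mm high, standing beyond the press; leave alone
- ink_red: white ink jar with a red label, 68 mm across, 70 mm high, standing beyond the press; leave alone
- spare_block: green lino block 80 x 110 x 23 mm lying beyond the press; leave alone
- tape: yellow roll of tape, 96 mm across, 24 mm high, lying at the left; leave alone

How it is judged:
By the outcome, as a careful person would: the job done as asked, in the order asked, and still so for the second after the job is handed in, with the robot touching nothing.
It also fails if it takes over 59 s, if anything falls off the work surface, if the arm or the gripper's body presses on something with over 40 N, if the wrist force passes 120 N, or if a joint passes its speed limit or range.

## Working session

There is one attempt and no reset: what is moved stays moved. The work goes in short steps, Python scripts to look and compute and a tool call to move; the robot and the scene stay as the last step left them, time stands still between calls to the robot, and variables do not carry over. Pictures are saved under pics/ and viewed, about 8 in all and at most 12, crops included, and the job is handed in when it is done.

Besides the shell and the picture viewer there is one more tool, called after "Request:" as name(argument=value, ...) on one line, values as JSON. carry_out: Moves the arm, as the interface text tells. Shift numbers are shares of 0.04 m and turn numbers shares of 4 degrees, none past 1 either way. Its arguments: {"type":"object","properties":{"commands":{"type":"array"},"grip_force":{"type":"number"}},"required":["commands"]}

```bash
ls; mkdir -p pics; cat > h.py <<'E'
import numpy as np, cv2
from plant import telemetry, cams, r
def cap(n,save=None):
    c=cams.capture(n)
    if save: cv2.imwrite('pics/'+save,c['frame'][:,:,::-1])
    return c
def ray(c,px,T=None):
    K=np.array(c['camera_matrix']);k=c['k1']
    px=np.atleast_2d(np.array(px,float))
    d=np.c_[(px[:,0]-K[0,2])/K[0,0],(px[:,1]-K[1,2])/K[1,1]]
    u=d.copy()
    for _ in range(20): u=d/(1+k*(u**2).sum(1,keepdims=True))
    M=np.linalg.inv(np.array(c['camera_from_world'])) if T is None else T
    return M[:3,3], np.c_[u,np.ones(len(u))]@M[:3,:3].T
def onz(c,px,z,T=None):
    o,d=ray(c,px,T); return o+d*((z-o[2])/d[:,2])[:,None]
def proj(c,P):
    M=np.array(c['camera_from_world']);K=np.array(c['camera_matrix'])
    p=np.atleast_2d(P)@M[:3,:3].T+M[:3,3];u=p[:,:2]/p[:,2:]
    u=u*(1+c['k1']*(u**2).sum(1,keepdims=True)); return u*[K[0,0],K[1,1]]+[K[0,2],K[1,2]]
E
python3 - <<'E'
from h import *
print(telemetry.get_state())
for n in('top','scene'):
    c=cap(n,n+'1.png');print(c['camera_matrix'],c['k1'],np.linalg.inv(c['camera_from_world']).round(3))
E
```

```text
pics
{'time_s': 0.0, 'joints': array([-5.83215558e+01,  2.05899742e+01,  6.33551483e-01, -1.99229195e-02,
       -7.01345501e+01, -1.65069814e+01]), 'qd': array([ 0.05129777, -0.01296094,  0.11109796,  0.00445347, -0.00267616,
       -0.02086862]), 'joint_torque': array([-3.91808380e-04, -5.82709050e+01,  2.93055421e+01,  6.99737817e+00,
        6.98700955e-03, -1.62398596e-04]), 'tcp_pos': array([ 0.17649857, -0.65100523,  0.2201381 ]), 'eef_rot': array([ 1.79907455e+02, -7.89382241e-03, -1.64835316e+02]), 'contact_force': array([0.50358828, 0.28923639, 0.05564663]), 'moment': array([ 0.0214284 ,  0.03368391, -0.03680924]), 'gripper_width': 0.08794955437025402}
[[547.45348906   0.         314.76517435]
 [  0.         547.45348906 242.02465795]
 [  0.           0.           1.        ]] 0.05189384471877732 [[-2.500e-02 -9.960e-01  8.200e-02  4.340e-01]
 [-1.000e+00  2.500e-02 -3.000e-03 -2.500e-02]
 [ 1.000e-03 -8.300e-02 -9.970e-01  1.755e+00]
 [ 0.000e+00  0.000e+00  0.000e+00  1.000e+00]]
[[544.21977811   0.         319.34674271]
 [  0.         544.21977811 248.14451684]
 [  0.           0.           1.        ]] -0.08794165879003728 [[ 0.404  0.748 -0.527  1.35 ]
 [ 0.915 -0.333  0.229 -0.364]
 [-0.004 -0.575 -0.818  1.228]
 [ 0.     0.     0.     1.   ]]
```

View pics/top1.png

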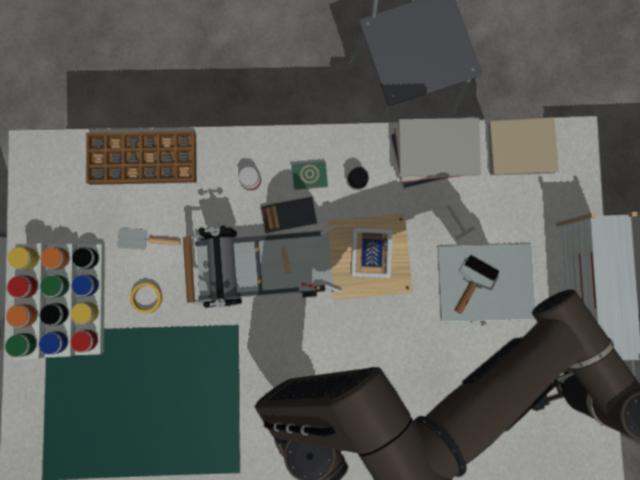

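View pics/scene1.png

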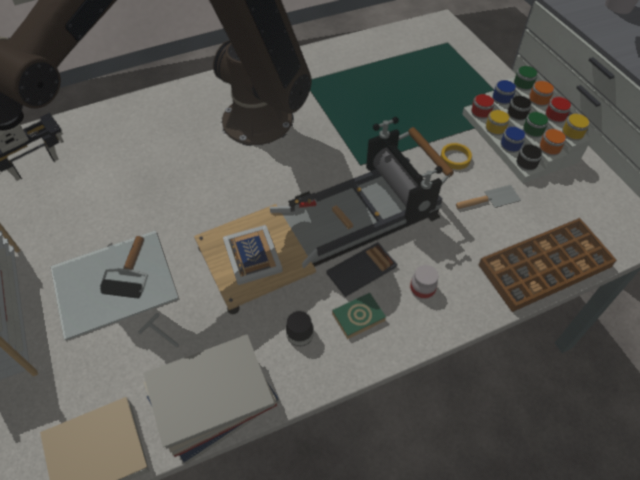

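```bash
python3 - <<'E'
from h import *
c=cap('top');f=c['frame'];g=f[180:320,225:425]
g=cv2.resize(g,None,fx=4,fy=4,interpolation=cv2.INTER_CUBIC)
cv2.imwrite('pics/t2.png',g[:,:,::-1])
s=cap('scene');print(onz(c,[[374,252],[286,260],[288,213],[315,287]],0.05).round(3))
hsv=cv2.cvtColor(f,cv2.COLOR_RGB2HSV)
for p in[(286,260),(340,240),(400,230),(374,252),(356,250),(315,287),(272,215),(300,210),(300,250)]: print(p,hsv[p[1],p[0]])
E
```

```text
[[ 0.539 -0.214  0.05 ]
 [ 0.521  0.061  0.05 ]
 [ 0.669  0.052  0.05 ]
 [ 0.435 -0.027  0.05 ]]
(286, 260) [ 16 104  91]
(340, 240) [ 19  88 101]
(400, 230) [ 18  88 104]
(374, 252) [30  3 92]
(356, 250) [ 20  22 140]
(315, 287) [  4 110  65]
(272, 215) [ 15 131  64]
(300, 210) [105  28  36]
(300, 250) [83 12 88]
```

View pics/t2.png

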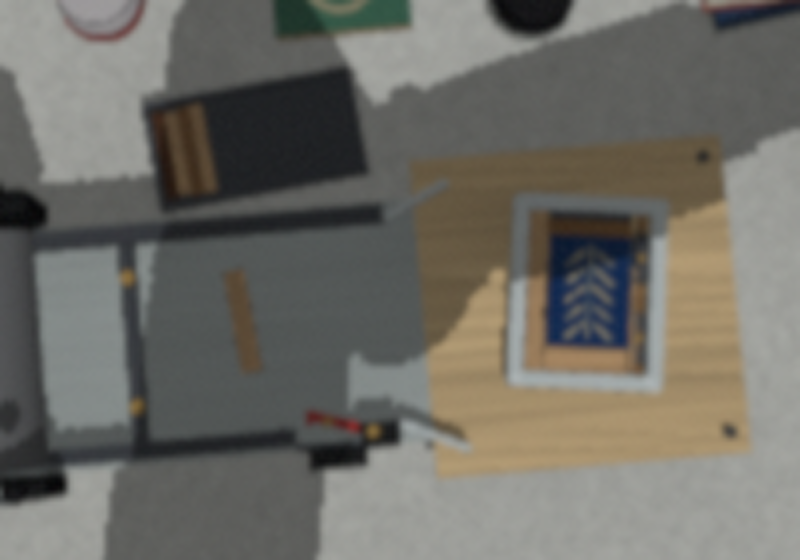

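```bash
python3 - <<'E'
from h import *
c=cams.capture('top')
def cr(p): return np.array(p,float)/4+[225,180]-.375
W=lambda p,z: onz(c,cr(p),z)
B=W([(412,161),(719,138),(748,450),(438,477)],.045)
print('board\n',B.round(4))
F=W([(515,196),(667,200),(661,391),(508,386)],.061);print('forme\n',F.round(4))
def ang(a,b): d=b-a; return np.degrees(np.arctan2(d[1],d[0])),np.hypot(*d[:2])
print('board edges',ang(B[1],B[0]),ang(B[2],B[3]),ang(B[1],B[2]),ang(B[0],B[3]))
print('forme edges',ang(F[1],F[0]),ang(F[2],F[3]),ang(F[1],F[2]),ang(F[0],F[3]))
R=W([(385,206),(240,221),(375,421),(150,455)],.068); print('rails',R.round(4),ang(R[0],R[1]))
H=W([(136,243),(147,440)],.061);print('headstop face',H.round(4),ang(*H))
S=W([(225,270),(242,268),(262,370),(244,373)],.06);print('spacer',S.round(4),S.mean(0),ang(S[1],S[2]))
Tr=W([(143,103),(350,68),(368,172),(163,209)],.016);print('tray',Tr.round(4),ang(Tr[1],Tr[0]),ang(Tr[2],Tr[3]),Tr.mean(0))
C=W([(307,412),(372,432)],.06);print('catch',C.round(4))
w=cams.capture('wrist');print(w['mount'],w['camera_matrix'],w['k1'])
E
```

```text
board
 [[ 0.6444 -0.0722  0.045 ]
 [ 0.6565 -0.3139  0.045 ]
 [ 0.412  -0.3268  0.045 ]
 [ 0.3969 -0.0857  0.045 ]]
forme
 [[ 0.6131 -0.1511  0.061 ]
 [ 0.607  -0.269   0.061 ]
 [ 0.459  -0.2589  0.061 ]
 [ 0.4658 -0.1412  0.061 ]]
board edges (np.float64(92.86151139841179), np.float64(0.2419231909604598)) (np.float64(93.57714453983245), np.float64(0.24155191629733344)) (np.float64(-176.96552626579896), np.float64(0.2448447116079737)) (np.float64(-176.87745310590162), np.float64(0.24786311068587807))
forme edges (np.float64(87.03811460787058), np.float64(0.11805091158763036)) (np.float64(86.73520736835012), np.float64(0.11797691863768947)) (np.float64(176.10259622098968), np.float64(0.14825407419048253)) (np.float64(176.1279970449151), np.float64(0.14762922777258553))
rails [[ 0.6071 -0.0498  0.068 ]
 [ 0.5982  0.0627  0.068 ]
 [ 0.4414 -0.0378  0.068 ]
 [ 0.4198  0.1353  0.068 ]] (np.float64(94.50768083366536), np.float64(0.11282091447309363))
headstop face [[0.5837 0.1441 0.061 ]
 [0.4313 0.1381 0.061 ]] (np.float64(-177.7452415023088), np.float64(0.15257396172174964))
spacer [[0.5
[... 247 characters left out ...]
016 ]
 [ 0.64   -0.0376  0.016 ]
 [ 0.6144  0.1266  0.016 ]] (np.float64(98.28685258232153), np.float64(0.16815088501589703)) (np.float64(98.8727320640137), np.float64(0.1662360592710036)) [0.66969904 0.05118097 0.016     ]
catch [[ 0.4496  0.0145  0.06  ]
 [ 0.433  -0.0353  0.06  ]]
[[-2.56767436e-04 -9.69874363e-01 -2.43605531e-01  6.53411020e-02]
 [ 9.99999913e-01 -1.68841402e-04 -3.81815905e-04 -1.03212477e-05]
 [ 3.29182758e-04 -2.43605608e-01  9.69874321e-01 -1.63452626e-01]
 [ 0.00000000e+00  0.00000000e+00  0.00000000e+00  1.00000000e+00]] [[421.05427512   0.         323.58678335]
 [  0.         421.05427512 239.6289731 ]
 [  0.           0.           1.        ]] 0.03005930841794211
```

Request:
carry_out(commands=[0.48, 0.99, 0, 0, -1, 0.48, 0.99, 0, 0, -1, 0.48, 0.99, 0, 0, -1, 0.48, 0.99, 0, 0, -1, 0.48, 0.99, 0, 0, -1, 0.48, 0.99, 0, 0, -1, 0.48, 0.99, 0, 0, -1, 0.48, 0.99, 0, 0, -1])

```text
time_s: 1.1
tcp_pos: [0.3306, -0.3331, 0.2213]
eef_rot: [-180.0, 0.0, -164.8]
contact_force: [1.8, 0.3, 0.8]
gripper_width: 0.0878
```

Request:
carry_out(commands=[0.48, 0.99, 0, 0, -1, 0.48, 0.99, 0, 0, -1, 0.48, 0.99, 0, 0, -1, 0.48, 0.99, 0, 0, -1, 0.48, 0.99, 0, 0, -1, 0.48, 0.99, 0, 0, -1, 0.48, 0.99, 0, -0.65, -1, 0.48, 0.99, 0, -0.65, -1])

```text
time_s: 1.9
tcp_pos: [0.4843, -0.0159, 0.2215]
eef_rot: [180.0, 0.1, -170.1]
contact_force: [1.3, -0.6, 0.8]
gripper_width: 0.0875
```

Request:
carry_out(commands=[0.48, 0.99, 0, 0, -1, 0.48, 0.99, 0, 0, -1, 0, 0, 0, 0, -1, 0, 0, 0, 0, -1])

```text
time_s: 2.3
tcp_pos: [0.5222, 0.0622, 0.2206]
eef_rot: [-180.0, -0.1, -169.9]
contact_force: [-0.2, -0.3, 0.6]
gripper_width: 0.0877
```

```bash
cat >> h.py <<'E'
from scipy.spatial.transform import Rotation as Ro
def wrist(save=None):
    s=telemetry.get_state();c=cap('wrist',save)
    T=np.eye(4);T[:3,:3]=Ro.from_euler('xyz',s['eef_rot'],degrees=True).as_matrix();T[:3,3]=s['tcp_pos']
    return s,c,T@np.array(c['mount'])
E
python3 - <<'E'
from h import *
s,c,T=wrist('w1.png');print(s['time_s'],s['tcp_pos'],s['eef_rot'],s['joints'].round(1))
E
```

```text
2.3 [0.52217693 0.06216927 0.2205646 ] [-1.79986551e+02 -6.11162373e-02 -1.69929567e+02] [  28.2    6.5  -18.    -0.   -65.5 -108.1]
```

View pics/w1.png

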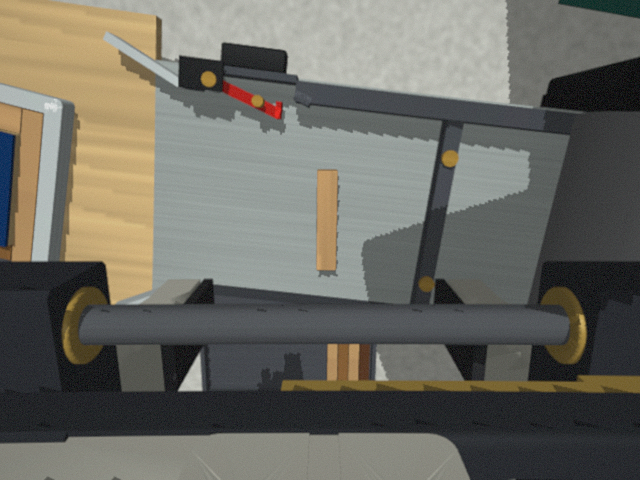

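```bash
python3 - <<'E'
from h import *
s,c,T=wrist();f=c['frame'];hsv=cv2.cvtColor(f,cv2.COLOR_RGB2HSV)
m=cv2.inRange(hsv,(8,70,90),(25,255,255));m[:,:290]=0;m[:,370:]=0;m[:150]=0;m[285:]=0
k=max(cv2.findContours(m,0,1)[0],key=cv2.contourArea);rc=cv2.minAreaRect(k);b=cv2.boxPoints(rc);print(rc)
P=onz(c,b,.06,T);print(P.round(4),'ctr',P.mean(0).round(4))
i=np.argmax(b[:,0]+b[:,1]);e=[P[(j+1)%4]-P[j] for j in range(4)];L=max(e[:2],key=np.linalg.norm);print('len',np.linalg.norm(L),'yaw',np.degrees(np.arctan2(L[1],L[0])))
# rail top inner edge (catch side), headstop face top
R=onz(c,[(310,104),(440,122)],.068,T);print('rail',R)
H=onz(c,[(441,130),(417,280)],.061,T);d=H[0]-H[1];print('stop',H,np.degrees(np.arctan2(d[1],d[0])))
print('catch tip',onz(c,[(281,117)],.060,T))
print('tray edge near',onz(c,[(205,390)],.016,T))
E
```

```text
((327.607177734375, 220.00128173828125), (20.37950897216797, 100.19528198242188), 0.6820604205131531)
[[0.5635 0.063  0.06  ]
 [0.4844 0.0503 0.06  ]
 [0.4818 0.0656 0.06  ]
 [0.5608 0.0792 0.06  ]] ctr [0.5226 0.0645 0.06  ]
len 0.08013075215021721 yaw -170.8797441473678
rail [[0.43896174 0.03672913 0.068     ]
 [0.43504242 0.13106252 0.068     ]]
stop [[0.43993994 0.13496693 0.061     ]
 [0.55741525 0.14422867 0.061     ]] -175.49213024607533
catch tip [[0.45120422 0.01682541 0.06      ]]
tray edge near [[ 0.71889381 -0.02254631  0.016     ]]
```

Request:
carry_out(commands=[0, 0.06, -1, -0.22, -1, 0, 0, -1, 0, -1, 0, 0, -1, 0, -1, 0, 0, -0.75, 0, -1, 0, 0, 0, 0, -1, 0, 0, 0, 0, -1])

```text
time_s: 3.0
tcp_pos: [0.5224, 0.0629, 0.0719]
eef_rot: [-180.0, -0.0, -170.9]
contact_force: [-0.3, -0.6, 0.6]
gripper_width: 0.088
```

Request:
carry_out(commands=[0, 0, 0, 0, 1, 0, 0, 0, 0, 1, 0, 0, 0, 0, 1, 0, 0, 0, 0, 1, 0, 0, 0, 0, 1, 0, 0, 0, 0, 1, 0, 0, 0, 0, 1, 0, 0, 0, 0, 1], grip_force=20)

```text
time_s: 3.8
tcp_pos: [0.5222, 0.0637, 0.071]
eef_rot: [-180.0, -0.0, -170.9]
contact_force: [0.7, 0.4, 0.4]
gripper_width: 0.0293
```

Request:
carry_out(commands=[0, 0, 0, 0, 1, 0, 0, 0, 0, 1, 0, 0, 0, 0, 1, 0, 0, 0, 0, 1, 0, 0, 0, 0, 1])

```text
time_s: 4.3
tcp_pos: [0.5222, 0.0637, 0.0711]
eef_rot: [-180.0, -0.0, -170.9]
contact_force: [-1.0, 1.0, -0.3]
gripper_width: 0.0007
```

```bash
python3 - <<'E'
from h import *
s,c,T=wrist('w2.png');print(s['time_s'],s['tcp_pos'],s['gripper_width'])
E
```

```text
4.3 [0.52222659 0.0637286  0.07105269] 0.0007127520487206411
```

View pics/w2.png

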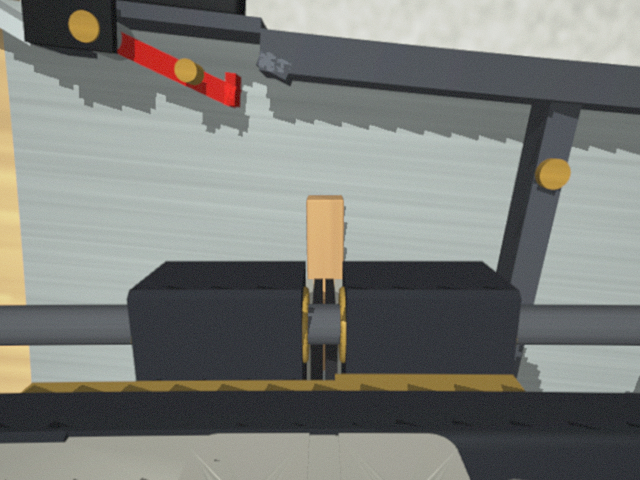

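```bash
python3 - <<'E'
import cv2
f=cv2.imread('pics/w2.png')[260:390,270:380]
f=cv2.resize(f,None,fx=5,fy=4.5,interpolation=cv2.INTER_CUBIC);f=cv2.convertScaleAbs(f,alpha=2.0,beta=10)
cv2.imwrite('pics/w2z.png',f)
E
```

```text
(no output)
```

View pics/w2z.png

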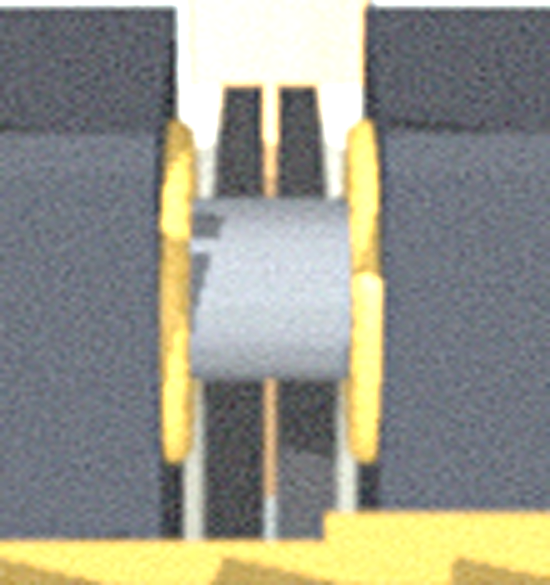

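Request:
carry_out(commands=[0, 0, 0, 0, 0, 0, 0, 0, 0, 0, 0, 0, 0, 0, 0, 0, 0, 0, 0, 0, 0, 0, -0.05, 0, 0, 0, 0, 0, 0, 0])

```text
time_s: 4.95
tcp_pos: [0.522, 0.0637, 0.0688]
eef_rot: [-180.0, -0.0, -170.9]
contact_force: [-0.4, 0.2, -0.4]
gripper_width: 0.0413
```

Request:
carry_out(commands=[0, 0.02, -0.05, 0, 0, 0, 0, 0, 0, 0])

```text
time_s: 5.15
tcp_pos: [0.5221, 0.0645, 0.0668]
eef_rot: [-180.0, -0.0, -170.9]
contact_force: [-0.7, 0.1, 0.1]
gripper_width: 0.0437
```

Request:
carry_out(commands=[0, 0, -0.05, 0, 0, 0, 0, 0, 0, 0])

```text
time_s: 5.35
tcp_pos: [0.5221, 0.0645, 0.0648]
eef_rot: [-180.0, -0.0, -170.9]
contact_force: [0.4, 0.4, -0.6]
gripper_width: 0.0438
```

Request:
carry_out(commands=[0, 0, -0.05, 0, 0, 0, 0, 0, 0, 0])

```text
time_s: 5.55
tcp_pos: [0.5221, 0.0645, 0.0628]
eef_rot: [-180.0, -0.0, -170.9]
contact_force: [-0.2, -0.4, -0.7]
gripper_width: 0.0435
```

Request:
carry_out(commands=[0, 0, -0.05, 0, 0, 0, 0, 0, 0, 0])

```text
time_s: 5.75
tcp_pos: [0.5221, 0.0645, 0.0608]
eef_rot: [-180.0, -0.0, -170.9]
contact_force: [-0.5, 0.3, 0.1]
gripper_width: 0.044
```

Request:
carry_out(commands=[0, 0, -0.05, 0, 0, 0, 0, 0, 0, 0])

```text
time_s: 5.95
tcp_pos: [0.5221, 0.0645, 0.0588]
eef_rot: [-180.0, -0.0, -170.9]
contact_force: [-0.6, 0.1, -0.2]
gripper_width: 0.0436
```

Request:
carry_out(commands=[0, 0, -0.05, 0, 0, 0, 0, 0, 0, 0])

```text
time_s: 6.15
tcp_pos: [0.5221, 0.0645, 0.0568]
eef_rot: [-180.0, -0.0, -170.9]
contact_force: [0.5, -0.2, -0.3]
gripper_width: 0.0436
```

```bash
python3 - <<'E'
from h import *
s,c,T=wrist('w3.png');print(s['time_s'],s['tcp_pos'],s['contact_force'])
E
```

```text
6.15 [0.52209084 0.06448578 0.05681594] [ 0.54088585 -0.15263603 -0.30985915]
```

View pics/w3.png

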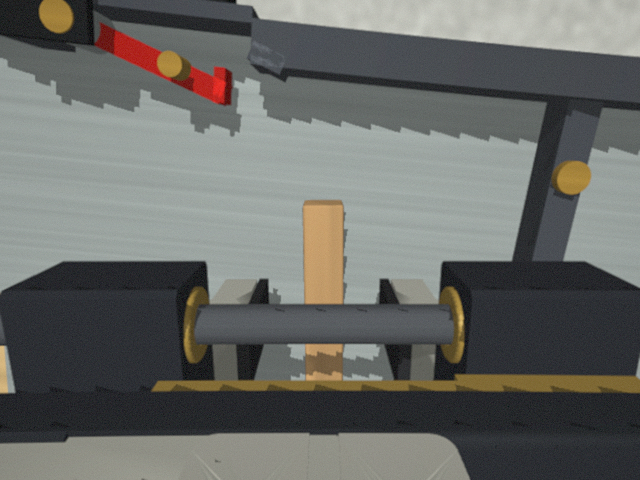

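Request:
carry_out(commands=[0, 0, 0, 0, 1, 0, 0, 0, 0, 1, 0, 0, 0, 0, 1, 0, 0, 0, 0, 1, 0, 0, 0, 0, 1, 0, 0, 0, 0, 1])

```text
time_s: 6.8
tcp_pos: [0.5223, 0.0646, 0.0571]
eef_rot: [180.0, 0.0, -170.9]
contact_force: [-0.2, -0.4, 0.5]
gripper_width: 0.0029
```

```bash
python3 - <<'E'
from h import *
c=cap('scene');p=proj(c,[telemetry.get_state()['tcp_pos'],[.522,.0645,.06],[.522,.0645,.045]]);print(p)
x,y=p[1].astype(int);g=c['frame'][y-65:y+55,x-75:x+75];g=cv2.resize(g,None,fx=5,fy=5,interpolation=cv2.INTER_CUBIC)
g=cv2.convertScaleAbs(g,alpha=1.7);cv2.imwrite('pics/s2.png',g[:,:,::-1]);print(x-75,y-65)
E
```

```text
[[342.42869708 216.07524147]
 [342.40054988 215.34996224]
 [342.23684216 218.73701902]]
267 150
```

View pics/s2.png

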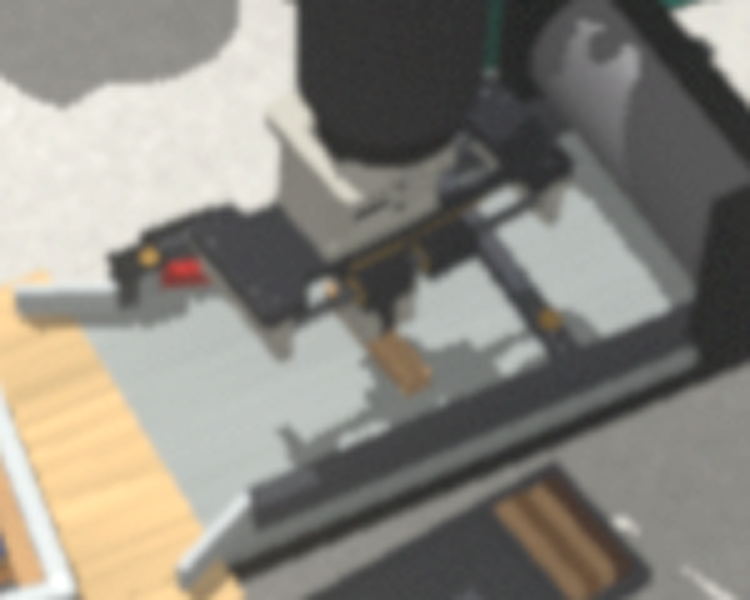

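Request:
carry_out(commands=[0, 0, 0, 0, 0, 0, 0, 0, 0, 0, 0, 0, 0, 0, 0, 0, 0, 0, 0, 0, 0, 0, -0.08, 0, 0, 0, 0, 0, 0, 0])

```text
time_s: 7.45
tcp_pos: [0.5219, 0.0644, 0.0534]
eef_rot: [-180.0, -0.0, -170.9]
contact_force: [0.3, 0.3, -1.3]
gripper_width: 0.0415
```

Request:
carry_out(commands=[0, 0, -0.06, 0, 0, 0, 0, 0, 0, 0])

```text
time_s: 7.65
tcp_pos: [0.522, 0.0644, 0.0511]
eef_rot: [-180.0, -0.0, -170.9]
contact_force: [0.1, -0.4, -0.1]
gripper_width: 0.0432
```

Request:
carry_out(commands=[0, 0, -0.05, 0, 0, 0, 0, 0, 0, 0])

```text
time_s: 7.85
tcp_pos: [0.5221, 0.0645, 0.0492]
eef_rot: [-180.0, -0.0, -170.9]
contact_force: [0.7, 0.6, 0.0]
gripper_width: 0.0436
```

Request:
carry_out(commands=[0, 0, -0.05, 0, 0, 0, 0, 0, 0, 0])

```text
time_s: 8.05
tcp_pos: [0.5221, 0.0645, 0.0472]
eef_rot: [-180.0, -0.0, -170.9]
contact_force: [-0.3, 0.4, -0.5]
gripper_width: 0.0437
```

Request:
carry_out(commands=[0, 0, -0.04, 0, 0, 0, 0, 0, 0, 0])

```text
time_s: 8.25
tcp_pos: [0.5221, 0.0645, 0.0457]
eef_rot: [-180.0, -0.0, -170.9]
contact_force: [-0.1, 0.2, 0.8]
gripper_width: 0.0436
```

Request:
carry_out(commands=[0, 0, -0.04, 0, 0, 0, 0, 0, 0, 0])

```text
time_s: 8.45
tcp_pos: [0.5221, 0.0645, 0.0441]
eef_rot: [-180.0, -0.0, -170.9]
contact_force: [-0.7, -0.0, -1.0]
gripper_width: 0.0438
```

Request:
carry_out(commands=[0, 0, 0, 0, 1, 0, 0, 0, 0, 1, 0, 0, 0, 0, 1, 0, 0, 0, 0, 1, 0, 0, 0, 0, 1, 0, 0, 0, 0, 1])

```text
time_s: 9.05
tcp_pos: [0.5223, 0.0646, 0.0443]
eef_rot: [-180.0, 0.0, -170.9]
contact_force: [-1.0, 1.2, 0.3]
gripper_width: 0.0158
```

Request:
carry_out(commands=[0, 0, 0.3, 0, 1, 0, 0, 0.8, 0, 1, 0, 0, 0.9, 0, 1, 0.47, -0.11, 0, 1, 1, 0.47, -0.11, 0, 1, 1, 0.47, -0.11, 0, 1, 1, 0.47, -0.11, 0, 1, 1, 0.47, -0.12, 0, 1, 1])

```text
time_s: 9.85
tcp_pos: [0.617, 0.0419, 0.1253]
eef_rot: [-180.0, 0.0, -150.7]
contact_force: [-0.4, -0.1, -0.1]
gripper_width: 0.0159
```

Request:
carry_out(commands=[0.47, -0.12, 0, 1, 1, 0.47, -0.12, 0, 1, 1, 0.47, -0.12, 0, 1, 1, 0, 0, 0, 1, 1, 0, 0, 0, 1, 1, 0, 0, 0, 1, 1, 0, 0, 0, 1, 1, 0, 0, 0, 1, 1])

```text
time_s: 10.65
tcp_pos: [0.6727, 0.0277, 0.1252]
eef_rot: [-180.0, 0.0, -118.7]
contact_force: [-0.2, -0.2, -0.1]
gripper_width: 0.0161
```

Request:
carry_out(commands=[0, 0, 0, 1, 1, 0, 0, 0, 1, 1, 0, 0, 0, 1, 1, 0, 0, 0, 1, 1, 0, 0, 0, 1, 1, 0, 0, 0, 1, 1, 0, 0, 0, 1, 1, 0, 0, 0, 1, 1])

```text
time_s: 11.45
tcp_pos: [0.6726, 0.0277, 0.1252]
eef_rot: [-180.0, 0.0, -86.7]
contact_force: [1.4, 0.2, -0.2]
gripper_width: 0.0157
```

Request:
carry_out(commands=[0, 0, 0, 1, 1, 0, 0, 0, 0.35, 1, 0, 0, 0, 0, 1, 0, 0, 0, 0, 1])

```text
time_s: 11.85
tcp_pos: [0.6726, 0.0277, 0.1246]
eef_rot: [-180.0, 0.0, -81.6]
contact_force: [-0.6, 0.1, -0.5]
gripper_width: 0.0158
```

```bash
python3 - <<'E'
from h import *
s,c,T=wrist('w4.png');print(s['time_s'],s['tcp_pos'],s['eef_rot'],s['gripper_width'])
g=c['frame']
t=cams.capture('top');cv2.imwrite('pics/t4.png',t['frame'][:,:,::-1])
E
```

```text
11.85 [0.67261037 0.02770419 0.12458971] [-1.79991500e+02  1.85241609e-03 -8.15980891e+01] 0.015780607278108903
```

View pics/w4.png

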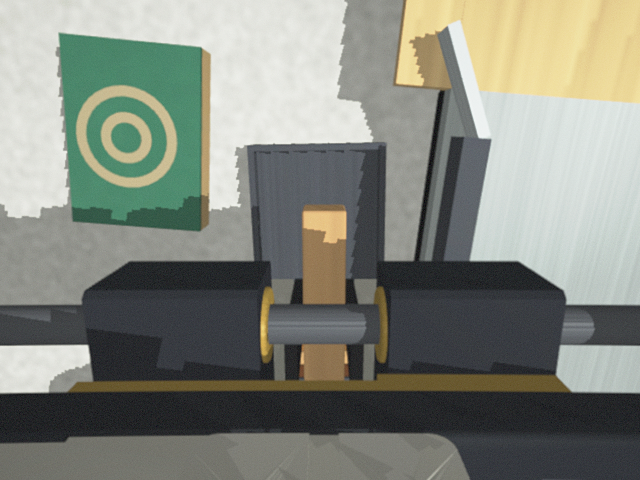

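```bash
python3 - <<'E'
from h import *
s,c,T=wrist()
P=onz(c,[(248,146),(385,145),(262,260)],.016,T);print(P.round(4));d=P[0]-P[1];print(np.linalg.norm(d),np.degrees(np.arctan2(d[1],d[0])))
yaw=np.arctan2(d[1],d[0])+np.pi/2;u=np.array([np.cos(yaw),np.sin(yaw)])
m=(P[0]+P[1])[:2]/2;print('bay ctr',m+u*.061)
S=onz(c,[(302,208),(347,207)],.1246+.0157,T);print(S.round(4),np.linalg.norm(S[0]-S[1]), 'spacer ctr',S.mean(0)[:2]+u*.04)
E
```

```text
[[ 0.7279 -0.0224  0.016 ]
 [ 0.6428 -0.0356  0.016 ]
 [ 0.711   0.0508  0.016 ]]
0.08617636420730743 8.837128768810322
bay ctr [0.67597545 0.03126502]
[[ 0.6858 -0.0105  0.1403]
 [ 0.6701 -0.0132  0.1403]] 0.01595599416979653 spacer ctr [0.67183727 0.02771501]
```

Request:
carry_out(commands=[0.1, 0.08, -0.5, 0, 1, 0, 0, -0.9, 0, 1, 0, 0, -0.8, 0, 1, 0, 0, -0.4, 0, 1, 0, 0, -0.1, 0, 1, 0, 0, 0, 0, 1])

```text
time_s: 12.6
tcp_pos: [0.6765, 0.0308, 0.0159]
eef_rot: [179.9, -0.0, -81.5]
contact_force: [-0.1, 0.4, -0.4]
gripper_width: 0.0158
```

Request:
carry_out(commands=[0, 0, -0.1, 0, 1, 0, 0, 0, 0, 1])

```text
time_s: 12.8
tcp_pos: [0.6772, 0.0311, 0.0131]
eef_rot: [-179.9, 0.0, -81.5]
contact_force: [0.2, 1.5, 0.8]
gripper_width: 0.0157
```

Request:
carry_out(commands=[0, 0, -0.07, 0, 1, 0, 0, 0, 0, 1])

```text
time_s: 13.0
tcp_pos: [0.6767, 0.031, 0.0098]
eef_rot: [-180.0, 0.0, -81.5]
contact_force: [-0.5, -0.1, -0.2]
gripper_width: 0.0158
```

Request:
carry_out(commands=[0, 0, -0.06, 0, 1, 0, 0, 0, 0, 1])

```text
time_s: 13.2
tcp_pos: [0.6765, 0.0309, 0.0069]
eef_rot: [180.0, 0.0, -81.5]
contact_force: [-0.7, -0.6, 0.1]
gripper_width: 0.0156
```

Request:
carry_out(commands=[0, 0, -0.04, 0, 1, 0, 0, 0, 0, 1])

```text
time_s: 13.4
tcp_pos: [0.6765, 0.0309, 0.0052]
eef_rot: [180.0, -0.0, -81.5]
contact_force: [-0.2, 0.7, -0.3]
gripper_width: 0.0158
```

Request:
carry_out(commands=[0, 0, -0.03, 0, 1, 0, 0, 0, 0, 1])

```text
time_s: 13.6
tcp_pos: [0.6765, 0.0309, 0.0041]
eef_rot: [180.0, -0.0, -81.5]
contact_force: [-0.7, 0.3, -0.0]
gripper_width: 0.0156
```

Request:
carry_out(commands=[0, 0, -0.02, 0, 1, 0, 0, 0, 0, 0.4, 0, 0, 0, 0, 0.4, 0, 0, 0, 0, 0.4, 0, 0, 0, 0, 0.4])

```text
time_s: 14.1
tcp_pos: [0.6767, 0.031, 0.0036]
eef_rot: [-180.0, 0.0, -81.5]
contact_force: [0.5, 1.0, 0.4]
gripper_width: 0.0262
```

Request:
carry_out(commands=[0, 0, 0.2, 0, 0.4, 0, 0, 0.8, 0, 0.4, 0, 0, 1, 0, 0.4, 0, 0, 1, 0, 0.4, 0, 0, 1, 0, 0.4, 0, 0, 0, 0, 0.4])

```text
time_s: 14.7
tcp_pos: [0.6802, 0.0314, 0.1715]
eef_rot: [-179.3, 0.0, -81.4]
contact_force: [-0.7, 0.2, -0.8]
gripper_width: 0.026
```

Request:
carry_out(commands=[-0.92, -1, 0.3, -0.72, 0.4, -0.92, -1, 0.3, -0.72, 0.4, -0.92, -1, 0.3, -0.72, 0.4, -0.8, -1, 0.3, -0.72, 0.4, 0, 0, 0, 0, 0.4, 0, 0, 0, 0, 0.4])

```text
time_s: 15.3
tcp_pos: [0.5469, -0.1157, 0.2085]
eef_rot: [-179.9, 0.0, -93.1]
contact_force: [0.7, 1.0, -0.9]
gripper_width: 0.0261
```

```bash
python3 - <<'E'
from h import *
s,c,T=wrist('w5.png');print(s['time_s'],s['tcp_pos'],s['eef_rot'],s['gripper_width'])
t=cap('top','t5.png')
E
```

```text
15.3 [ 0.54685184 -0.11568295  0.20854233] [-1.79856482e+02  2.61193601e-02 -9.31125538e+01] 0.026145369661019408
```

View pics/w5.png

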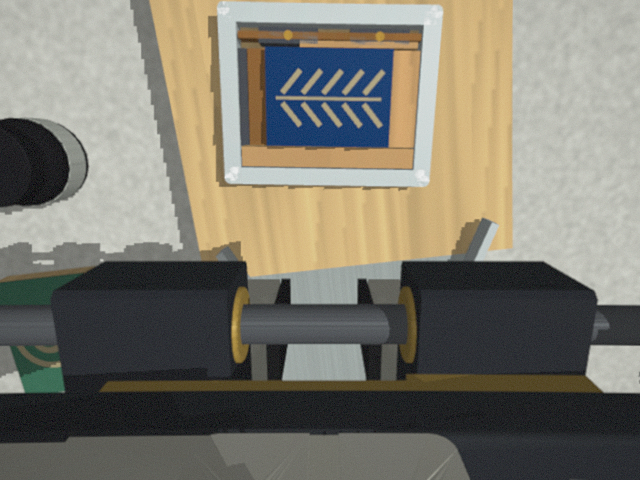

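```bash
cat >> h.py <<'E'
PO=np.array([.514,.039]);PY=np.radians(93.1)
def topress(P,PO=PO,PY=PY):
    d=np.atleast_2d(P)[:,:2]-PO;u=np.array([np.cos(PY),np.sin(PY)]);return np.c_[d@u,d@np.array([-u[1],u[0]])]
def forme(c,T):
    hsv=cv2.cvtColor(c['frame'],cv2.COLOR_RGB2HSV)
    m=cv2.inRange(hsv,(80,4,165),(125,45,255));return m
E
python3 - <<'E'
from h import *
s,c,T=wrist();hsv=cv2.cvtColor(c['frame'],cv2.COLOR_RGB2HSV)
for p in[(330,12),(228,100),(432,100),(330,178),(480,240),(600,100),(330,330)]:print(p,hsv[p[1],p[0]])
F=onz(c,[(219,4),(441,6),(430,186),(224,184)],.061,T);print(F.round(4))
a=lambda d:(np.degrees(np.arctan2(d[1],d[0])).round(2),np.linalg.norm(d).round(4))
print(a(F[3]-F[0]),a(F[2]-F[1]),a(F[0]-F[1]),a(F[3]-F[2]),'ctr',F.mean(0),topress(F.mean(0)))
B=onz(c,[(512,20),(512,230),(157,0),(188,190)],.045,T);print('board',B.round(4),a(B[1]-B[0]),a(B[3]-B[2]),topress(B))
t=cams.capture('top')
cr=lambda p:np.array(p,float)/4+[225,180]-.375
print('top rails',topress(onz(t,cr([(385,213),(40,248),(300,432),(150,447)]),.068)),'stop',topress(onz(t,cr([(136,243),(147,440)]),.061)),'board',topress(onz(t,cr([(412,161),(719,138),(748,450),(438,477)]),.045)))
print('old w1 rail/stop/tip',topress([[.43896,.03673],[.43504,.13106],[.43994,.13497],[.55742,.14423],[.4512,.0168]]))
E
```

```text
(330, 12) [ 90   9 210]
(228, 100) [ 87  12 208]
(432, 100) [ 90   5 217]
(330, 178) [ 85  14 213]
(480, 240) [78 13 95]
(600, 100) [ 35   8 191]
(330, 330) [110  25  93]
[[ 0.6085 -0.2655  0.061 ]
 [ 0.4624 -0.2565  0.061 ]
 [ 0.468  -0.1384  0.061 ]
 [ 0.6187 -0.1478  0.061 ]]
(np.float64(85.0), np.float64(0.1181)) (np.float64(87.29), np.float64(0.1182)) (np.float64(-3.51), np.float64(0.1463)) (np.float64(-3.58), np.float64(0.151)) ctr [ 0.53940332 -0.20206447  0.061     ] [[-0.2420855  -0.01232967]]
board [[ 0.4089 -0.2487  0.045 ]
 [ 0.3995 -0.098   0.045 ]
 [ 0.654  -0.2742  0.045 ]
 [ 0.6508 -0.143   0.045 ]] (np.float64(93.55), np.float64(0.1509)) (np.float64(91.42), np.float64(0.1313)) [[-0.28156288  0.12051977]
 [-0.13062332  0.12170423]
 [-0.32032979 -0.12290489]
 [-0.18911341 -0.12674973]]
top rails [[-0.093225   -0.08269455]
 [ 0.1745588  -0.07663627]
 [-0.01467661  0.0805144 ]
 [ 0.10081113  0.08278272]] stop [[ 0.10115066 -0.07531256]
 [ 0.10340139  0.0772448 ]] board [[-0.11812389 -0.12422653]
 [-0.36004498 -0.12321955]
 [-0.35976497  0.121625  ]
 [-0.11822143  0.12363656]]
old w1 rail/stop/tip [[ 0.0017914   0.07505295]
 [ 0.09619535  0.07386596]
 [ 0.09983464  0.06876168]
 [ 0.10272791 -0.04904718]
 [-0.01877136  0.06390865]]
```

Request:
carry_out(commands=[0.85, -0.52, -0.3, 0, 1, 0.85, -0.52, -0.5, 0, 1, 0.83, -0.52, -0.7, 0, 1, 0, 0, -0.8, 0, 1, 0, 0, -0.8, 0, 1, 0, 0, -0.8, 0, 1, 0, 0, 0, 0, 1, 0, 0, 0, 0, 1])

```text
time_s: 16.3
tcp_pos: [0.6485, -0.1768, 0.0507]
eef_rot: [179.9, -0.0, -92.9]
contact_force: [0.4, -0.2, 1.4]
gripper_width: 0.0005
```

Request:
carry_out(commands=[-0.1, 0, -0.15, 0, 1, -0.1, 0, 0, 0, 1, -0.1, 0, 0, 0, 1, 0, 0, 0, 0, 1])

```text
time_s: 16.7
tcp_pos: [0.636, -0.1773, 0.0464]
eef_rot: [-179.9, 0.0, -93.0]
contact_force: [0.2, -0.5, -0.7]
gripper_width: 0.0004
```

Request:
carry_out(commands=[-0.1, 0, 0, 0, 1, -0.1, 0, 0, 0, 1])

```text
time_s: 16.9
tcp_pos: [0.6294, -0.1772, 0.046]
eef_rot: [-179.8, 0.0, -93.0]
contact_force: [3.8, 1.6, 0.7]
gripper_width: 0.0007
```

Request:
carry_out(commands=[-0.08, 0, 0, 0, 1, -0.08, 0, 0, 0, 1, -0.08, 0, 0, 0, 1, -0.06, 0, 0, 0, 1, 0, 0, 0, 0, 1])

```text
time_s: 17.4
tcp_pos: [0.6162, -0.1773, 0.0455]
eef_rot: [-180.0, -0.0, -93.0]
contact_force: [3.7, 0.0, 2.1]
gripper_width: 0.0005
```

Request:
carry_out(commands=[0.5, 0, 0, 0, 1, 0, 0, 1, 0, 1, -0.6, 0.6, 1, 0, 1, -0.9, 0.9, 1, 0, 1, -1, 0.6, 0.9, 0.4, 1, 0, 0, 0, 0, 1])

```text
time_s: 18.0
tcp_pos: [0.5488, -0.105, 0.1886]
eef_rot: [-179.9, 0.0, -91.3]
contact_force: [1.4, -0.1, 1.0]
gripper_width: 0.0006
```

```bash
cat >> h.py <<'E'
def find(save=None):
    s,c,T=wrist(save);hsv=cv2.cvtColor(c['frame'],cv2.COLOR_RGB2HSV)
    m=cv2.inRange(hsv,(75,0,198),(130,25,255));m[262:]=0
    m=cv2.morphologyEx(m,cv2.MORPH_CLOSE,np.ones((5,5)))
    k=max(cv2.findContours(m,0,1)[0],key=cv2.contourArea);b=k[:,0,:]
    print('t',s['time_s'],'tcp',s['tcp_pos'].round(4),'yaw',s['eef_rot'][2].round(2),'bbox',cv2.boundingRect(k))
    W=onz(c,b,.061,T)[:,:2];rc=cv2.minAreaRect((W*1000).astype(np.float32));P=cv2.boxPoints(rc)/1000
    print('world rect',rc,'press',topress(np.array(rc[0])/1000).round(4));return P
E
python3 - <<'E'
from h import *
find('w6.png')
E
```

```text
t 18.0 tcp [ 0.5488 -0.105   0.1886] yaw -91.3 bbox (240, 0, 243, 169)
world rect ((524.2021484375, -198.23593139648438), (101.99537658691406, 149.2752227783203), 88.31599426269531) press [[-0.2374  0.0026]]
```

Request:
carry_out(commands=[-0.6, -0.1, 0.9, 0, 1, 0, 0, 0, 0, 1, 0, 0, 0, 0, 1])

```text
time_s: 18.35
tcp_pos: [0.5269, -0.1106, 0.2202]
eef_rot: [179.9, 0.0, -91.5]
contact_force: [-0.3, -0.2, -0.5]
gripper_width: 0.0005
```

```bash
python3 - <<'E'
from h import *
find('w7.png')
E
```

```text
t 18.35 tcp [ 0.5269 -0.1106  0.2202] yaw -91.48 bbox (215, 0, 218, 173)
world rect ((523.9884033203125, -205.94293212890625), (116.5332260131836, 149.3336181640625), 88.48719787597656) press [[-0.2451  0.0033]]
```

```bash
cat >> h.py <<'E'
def sides(name='wrist',rows=(3,262)):
    s,c,T=wrist();hsv=cv2.cvtColor(c['frame'],cv2.COLOR_RGB2HSV)
    m=cv2.inRange(hsv,(75,0,198),(130,25,255));m[262:]=0
    m=cv2.morphologyEx(m,cv2.MORPH_CLOSE,np.ones((5,5)))
    k=max(cv2.findContours(m,0,1)[0],key=cv2.contourArea)[:,0,:]
    k=k[(k[:,1]>3)];W=onz(c,k,.061,T)[:,:2];P=topress(W)
    out={}
    x0,x1=P[:,0].min(),P[:,0].max();y0,y1=P[:,1].min(),P[:,1].max();mx=(P[:,0]>x0+.02)&(P[:,0]<x1-.02);my=(P[:,1]>y0+.025)&(P[:,1]<y1-.025)
    for n,q in(('+y',mx&(P[:,1]>y1-.02)),('-y',mx&(P[:,1]<y0+.02)),('head',my&(P[:,0]>x1-.02)),('foot',my&(P[:,0]<x0+.02))):
        if q.sum()<5: continue
        vx,vy,px,py=cv2.fitLine(P[q].astype(np.float32),cv2.DIST_HUBER,0,.001,.001).ravel()
        print(n,q.sum(),'pt',px.round(4),py.round(4),'ang',np.degrees(np.arctan(vy/vx) if 'y' in n else -np.arctan(vx/vy)).round(2))
E
python3 - <<'E'
from h import *
sides()
E
```

```text
+y 127 pt -0.2448 0.0776 ang -4.96
-y 124 pt -0.2448 -0.0711 ang -4.86
head 143 pt -0.1869 0.0009 ang -4.62
```

Request:
carry_out(commands=[-0.03, -0.96, 0, 0, -0.14, -0.03, -0.96, 0, 0, -0.14, -0.03, -0.96, 0, 0, -0.14, -0.03, -0.96, 0, 0, -0.14, -0.03, -0.96, 0, 0, -0.14, 0, 0, 0, 0, -0.14, 0, 0, -1, 0, -0.14, 0, 0, -1, 0, -0.14])

```text
time_s: 19.25
tcp_pos: [0.5216, -0.3026, 0.139]
eef_rot: [-180.0, 0.0, -91.5]
contact_force: [0.3, 0.6, -1.6]
gripper_width: 0.0496
```

Request:
carry_out(commands=[0, 0, -1, 0, -0.14, 0, 0, -1, 0, -0.14, 0, 0, -0.3, 0, -0.14, 0, 0, 0, 0, -0.14])

```text
time_s: 19.65
tcp_pos: [0.52, -0.3017, 0.0461]
eef_rot: [179.7, 0.1, -91.4]
contact_force: [0.5, -0.4, 0.2]
gripper_width: 0.0499
```

Request:
carry_out(commands=[0.01, 0.3, 0, -0.05, -0.14, 0.01, 0.3, 0, 0, -0.14, 0, 0.1, 0, 0, -0.14, 0, 0.1, 0, 0, -0.14])

```text
time_s: 20.05
tcp_pos: [0.5236, -0.27, 0.0505]
eef_rot: [-179.8, -0.1, -91.6]
contact_force: [-0.6, -3.6, 2.7]
gripper_width: 0.0501
```

Request:
carry_out(commands=[0, 0.1, 0, 0, -0.14, 0, 0.1, 0, 0, -0.14])

```text
time_s: 20.25
tcp_pos: [0.5237, -0.2629, 0.0504]
eef_rot: [-179.8, -0.1, -91.6]
contact_force: [0.3, -5.9, 6.2]
gripper_width: 0.0498
```

```bash
python3 - <<'E'
from h import *
s,c,T=wrist('w8.png');print(s['tcp_pos'],s['contact_force'])
t=cap('scene');x,y=proj(t,[.527,-.25,.06])[0].astype(int)
g=cv2.resize(t['frame'][y-60:y+60,x-60:x+60],(480,480),interpolation=cv2.INTER_CUBIC)
w=c['frame'][160:400,160:480];w=cv2.resize(w,None,fx=1,fy=2)
w=np.zeros((480,320,3),np.uint8)+w
o=np.hstack([g,w]);o=cv2.convertScaleAbs(o,alpha=1.5);cv2.imwrite('pics/m8.png',o[:,:,::-1])
E
```

```text
[ 0.52366975 -0.26288443  0.05043563] [ 0.26404508 -5.91636907  6.24817446]
```

View pics/m8.png

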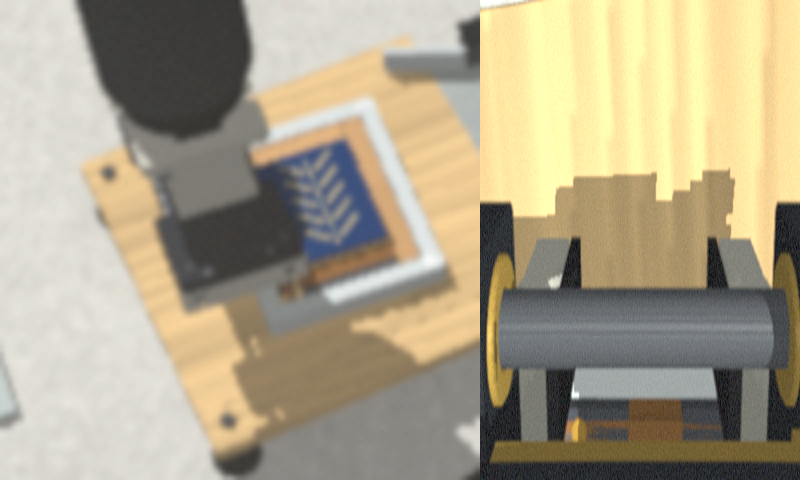

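```bash
python3 - <<'E'
from h import *
s,c,T=wrist();print(onz(c,[(320,360),(320,344),(320,303)],.061,T).round(4),s['contact_force'],s['tcp_pos'])
# rim thickness from w5 pose
T5=np.eye(4);T5[:3,:3]=Ro.from_euler('xyz',[-179.856,.026,-93.11],degrees=True).as_matrix();T5[:3,3]=[.54685,-.11568,.20854]
print(onz(c,[(330,5),(330,24),(330,168),(330,185)],.061,T5@np.array(c['mount'])).round(4))
col=c['frame'][280:385,320].astype(int);print([(280+i,tuple(v)) for i,v in enumerate(col) if i%4==0])
E
```

```text
[[ 0.5256 -0.2395  0.061 ]
 [ 0.5254 -0.2466  0.061 ]
 [ 0.5248 -0.264   0.061 ]] [-0.25443002 -3.00962275  4.05592396] [ 0.52365688 -0.26245225  0.0503187 ]
[[ 0.5348 -0.2627  0.061 ]
 [ 0.5354 -0.2514  0.061 ]
 [ 0.5402 -0.1564  0.061 ]
 [ 0.5408 -0.144   0.061 ]]
[(280, (np.int64(116), np.int64(101), np.int64(72))), (284, (np.int64(117), np.int64(99), np.int64(71))), (288, (np.int64(118), np.int64(104), np.int64(72))), (292, (np.int64(120), np.int64(101), np.int64(74))), (296, (np.int64(121), np.int64(105), np.int64(75))), (300, (np.int64(120), np.int64(104), np.int64(76))), (304, (np.int64(72), np.int64(63), np.int64(56))), (308, (np.int64(49), np.int64(53), np.int64(53))), (312, (np.int64(60), np.int64(66), np.int64(65))), (316, (np.int64(69), np.int64(74), np.int64(77))), (320, (np.int64(73), np.int64(76), np.int64(80))), (324, (np.int64(92), np.int64(96), np.int64(95))), (328, (np.int64(81), np.int64(83), np.int64(86))), (332, (np.int64(76), np.int64(76), np.int64(81))), (336, (np.int64(74), np.int64(78), np.int64(81))), (340, (np.int64(71), np.int64(74), np.int64(73))), (344, (np.int64(93), np.int64(98), np.int64(98))), (348, (np.int64(101), np.int64(108), np.int64(106))), (352, (np.int64(107), np.int64(115), np.int64(113))), (356, (np.int64(105), np.int64(114), np.int64(113))), (360, (np.int64(75), np.int64(68), np.int64(52))), (364, (np.int64(72), np.int64(51), np.int64(38))), (368, (np.int64(65), np.int64(50), np.int64(24))), (372, (np.int64(81), np.int64(59), np.int64(38))), (376, (np.int64(81), np.int64(61), np.int64(40))), (380, (np.int64(72), np.int64(55), np.int64(22))), (384, (np.int64(74), np.int64(65), np.int64(35)))]
```

Request:
carry_out(commands=[0, 0, -0.04, 0, -0.14, 0, 0, 0, 0, -0.14, 0, 0, 0, 0, -0.14])

```text
time_s: 20.7
tcp_pos: [0.5229, -0.2626, 0.0474]
eef_rot: [-179.9, -0.0, -91.6]
contact_force: [0.7, -5.2, 3.3]
gripper_width: 0.0499
```

Request:
carry_out(commands=[0.012, 0.3, 0, 0, -0.14, 0.012, 0.3, 0, 0, -0.14, 0.012, 0.3, 0, 0, -0.14, 0.012, 0.3, 0, 0.2, -0.14, 0.01, 0.3, 0, 0.3, -0.14, 0, 0, 0, 0, -0.14])

```text
time_s: 21.3
tcp_pos: [0.524, -0.2008, 0.0467]
eef_rot: [179.9, 0.1, -89.6]
contact_force: [-0.8, 0.7, -0.7]
gripper_width: 0.0498
```

Request:
carry_out(commands=[0.01, 0.2, 0, 0.2, -0.14, 0.01, 0.2, 0, 0.25, -0.14, 0, 0.2, 0, 0.22, -0.14])

```text
time_s: 21.6
tcp_pos: [0.5255, -0.1779, 0.0468]
eef_rot: [180.0, 0.0, -86.9]
contact_force: [2.1, -3.4, -1.5]
gripper_width: 0.05
```

```bash
python3 - <<'E'
from h import *
s,c,T=wrist();t=cams.capture('top')
f=t['frame'];g=f[180:320,225:425];g=cv2.resize(g,None,fx=4,fy=4,interpolation=cv2.INTER_CUBIC);cv2.imwrite('pics/t9.png',g[:,:,::-1])
print(s['tcp_pos'],s['contact_force'],s['moment'],topress(s['tcp_pos'][:2]))
hsv=cv2.cvtColor(f,cv2.COLOR_RGB2HSV);m=cv2.inRange(hsv,(108,120,40),(125,255,255));m[:,:225]=0;m[:,425:]=0;m[:180]=0;m[320:]=0
k=max(cv2.findContours(m,0,1)[0],key=cv2.contourArea);W=onz(t,k[:,0,:],.0675)[:,:2];rc=cv2.minAreaRect((W*1000).astype(np.float32));print('block',rc,topress(np.array(rc[0])/1000))
E
```

```text
[ 0.52551481 -0.17786234  0.04683333] [ 2.14141619 -3.39962004 -1.46123769] [-1.09564543 -0.52346798 -0.12198155] [[-0.2171677  0.0002297]]
block ((481.2656555175781, -83.84722137451172), (6.158124923706055, 3.075023651123047), 88.5776138305664) [[-0.12089722  0.03932988]]
```

Request:
carry_out(commands=[-0.008, 0.15, 0, 0, -0.14, -0.008, 0.15, 0, 0, -0.14, -0.008, 0.15, 0, 0, -0.14])

```text
time_s: 22.0
tcp_pos: [0.5244, -0.1599, 0.0471]
eef_rot: [180.0, -0.0, -87.0]
contact_force: [0.4, -1.7, -1.5]
gripper_width: 0.0499
```

Request:
carry_out(commands=[-0.008, 0.15, 0, 0, -0.14, -0.008, 0.15, 0, 0, -0.14, -0.008, 0.15, 0, 0, -0.14])

```text
time_s: 22.3
tcp_pos: [0.5251, -0.1422, 0.0477]
eef_rot: [-179.9, -0.1, -86.9]
contact_force: [5.0, -8.4, -2.2]
gripper_width: 0.0503
```

Request:
carry_out(commands=[-0.008, 0.15, 0, 0, -0.14, -0.008, 0.15, 0, 0, -0.14, -0.008, 0.15, 0, 0, -0.14])

```text
time_s: 22.6
tcp_pos: [0.5242, -0.1241, 0.0478]
eef_rot: [-179.8, -0.0, -86.9]
contact_force: [3.7, -7.0, -1.4]
gripper_width: 0.0503
```

Request:
carry_out(commands=[-0.008, 0.15, 0, 0, -0.14, -0.008, 0.15, 0, 0, -0.14, -0.008, 0.15, 0, 0, -0.14])

```text
time_s: 22.9
tcp_pos: [0.523, -0.106, 0.0478]
eef_rot: [-179.9, -0.0, -86.9]
contact_force: [3.4, -5.9, -1.4]
gripper_width: 0.05
```

Request:
carry_out(commands=[-0.01, 0.2, 0, 0, -0.14, -0.01, 0.2, 0, 0, -0.14, -0.01, 0.2, 0, 0, -0.14, -0.01, 0.2, 0, 0, -0.14, -0.01, 0.2, 0, 0, -0.14, -0.01, 0.2, 0, 0, -0.14])

```text
time_s: 23.5
tcp_pos: [0.5203, -0.0579, 0.0478]
eef_rot: [-179.9, -0.0, -86.9]
contact_force: [3.1, -5.9, -0.6]
gripper_width: 0.0498
```

Request:
carry_out(commands=[-0.01, 0.2, 0, 0, -0.14, -0.01, 0.2, 0, 0, -0.14, -0.01, 0.2, 0, 0, -0.14, -0.01, 0.2, 0, 0, -0.14, -0.01, 0.2, 0, 0, -0.14, 0, 0, 0, 0, -0.14])

```text
time_s: 24.1
tcp_pos: [0.5175, -0.0172, 0.0475]
eef_rot: [-180.0, 0.0, -86.9]
contact_force: [0.1, 0.4, 0.9]
gripper_width: 0.0497
```

Request:
carry_out(commands=[-0.01, 0.15, 0, 0, -0.14, -0.01, 0.15, 0, 0, -0.14, -0.01, 0.15, 0, 0, -0.14, 0, 0, 0, 0, -0.14])

```text
time_s: 24.5
tcp_pos: [0.516, 0.0, 0.0473]
eef_rot: [-180.0, 0.0, -86.9]
contact_force: [0.0, -0.8, -0.2]
gripper_width: 0.0498
```

Request:
carry_out(commands=[0, 0.08, 0, 0, -0.14, 0, 0.08, 0, 0, -0.14])

```text
time_s: 24.7
tcp_pos: [0.5157, 0.0054, 0.0472]
eef_rot: [179.9, -0.1, -86.9]
contact_force: [1.7, -7.3, 1.1]
gripper_width: 0.0495
```

Request:
carry_out(commands=[0, 0.05, 0, 0, -0.14, 0, 0.05, 0, 0, -0.14])

```text
time_s: 24.9
tcp_pos: [0.5155, 0.0092, 0.0472]
eef_rot: [179.9, -0.1, -86.9]
contact_force: [0.7, -6.9, 1.7]
gripper_width: 0.0496
```

Request:
carry_out(commands=[0, 0.04, 0, 0, -0.14, 0, 0.04, 0, 0, -0.14])

```text
time_s: 25.1
tcp_pos: [0.5148, 0.0122, 0.0471]
eef_rot: [179.8, -0.1, -87.0]
contact_force: [-1.3, -7.4, 4.6]
gripper_width: 0.0501
```

Request:
carry_out(commands=[0, 0.03, 0, 0, -0.14, 0, 0.03, 0, 0, -0.14])

```text
time_s: 25.3
tcp_pos: [0.515, 0.0128, 0.0472]
eef_rot: [179.8, -0.2, -86.9]
contact_force: [6.0, -25.8, 0.5]
gripper_width: 0.0497
```

Request:
carry_out(commands=[0, 0.01, 0, 0, -0.14, 0, 0, 0, 0, -0.14])

```text
time_s: 25.5
tcp_pos: [0.515, 0.0127, 0.0472]
eef_rot: [179.8, -0.2, -86.9]
contact_force: [4.5, -20.6, 1.2]
gripper_width: 0.0499
```

Request:
carry_out(commands=[0, -0.1, 0, 0, -0.14, 0, -0.3, 0, 0, -0.14, 0, -0.3, 0.3, 0, -0.14, 0, 0, 1, 0, -0.14, 0, 0.5, 1, 0, -0.14, 0, 1, 1, 0, -0.14, 0, 1, 0.8, 0, -0.14, 0, 0, 0, 0, -0.14])

```text
time_s: 26.3
tcp_pos: [0.5189, 0.0861, 0.2118]
eef_rot: [-179.5, 0.2, -86.8]
contact_force: [-1.0, -0.2, -0.1]
gripper_width: 0.0501
```

```bash
python3 - <<'E'
from h import *
s,c,T=wrist('w9.png');print(s['time_s'],s['tcp_pos'])
hsv=cv2.cvtColor(c['frame'],cv2.COLOR_RGB2HSV);m=cv2.inRange(hsv,(0,150,90),(8,255,255))|cv2.inRange(hsv,(172,150,90),(180,255,255));m[270:]=0
ks=cv2.findContours(m,0,1)[0]
if ks:
    k=max(ks,key=cv2.contourArea);print(cv2.contourArea(k),cv2.boundingRect(k));W=topress(onz(c,k[:,0,:],.06,T));print('catch ext',W.min(0),W.max(0))
sides()
E
```

```text
26.3 [0.51889064 0.08608423 0.21175073]
736.0 (420, 65, 37, 68)
catch ext [-0.06381491  0.06056022] [-0.01915157  0.08300717]
+y 302 pt -0.0151 0.059 ang 5.85
-y 194 pt -0.0072 -0.0762 ang -2.01
```

View pics/w9.png

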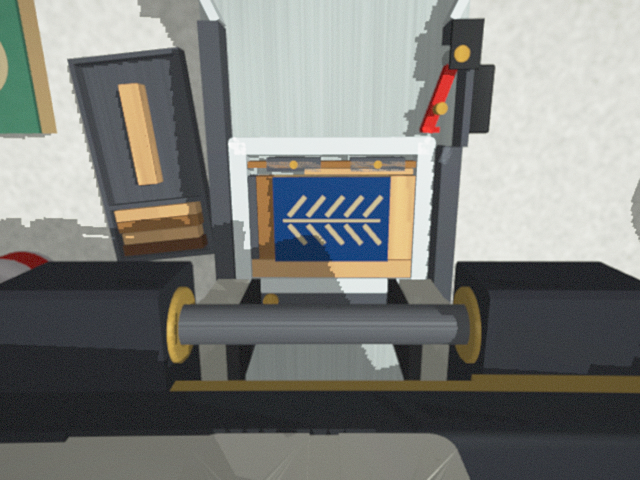

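Request:
carry_out(commands=[0, 0, 0.3, 0, -0.14, 0, 0, 0, 0, -0.14, 0, 0, 0, 0, -0.14])

```text
time_s: 26.7
tcp_pos: [0.5161, 0.0818, 0.2176]
eef_rot: [180.0, -0.0, -87.0]
contact_force: [-0.8, -0.3, -0.5]
gripper_width: 0.0501
```

```bash
python3 -c "
from plant import r
print(r.close_job())"
```

```text
the job is handed in; nothing more can be done
None
```

The job is handed in at 26.7 s of the 59 s allowed; `close_job` gives no verdict. I laid the spacer in the tray's empty bay. I then nudged the forme's side once to centre it on the feed board and pushed it by its foot along the bed until it stopped.

**Last checks:**
- **Spacer:** the final wrist picture shows it flat in the empty bay.
- **Forme home:** the push force rose from about 7 N to 26 N as the forme met the head stop. I didn't measure the gap at the stop itself. Taking the finger half-width as 9.5 mm puts the foot at press x of about -17 mm, against -15 mm if fully home; my press frame itself read the stop 2 to 4 mm short.
- **Catch:** its red end stands in the path about 6 pixels (roughly 4 mm) behind the foot. Its measured extent matches its rest position to about 3 mm.
- **Arm:** it was clear of everything when I handed in. The largest wrist force I read was about 27 N.

**Disagreements and gaps:**
- **Fingertip height:** the tips seemed to stand at least 3 mm above the TCP rather than 22 mm below it as stated. Two grasps closed on nothing above the spacer. I found the working height by stepping down slowly; the third grasp held.
- **Lift while pushing:** at the start of the foot push there was a brief upward force of up to 6 N on the tool. I saw no sign that the forme had lifted, but did not check for it separately.
- **Final angle fit:** the automatic edge fit of the forme in the last picture was unusable (the two sides gave +6° and -2°). I judged that it sat straight between the rails from the picture.
- **Other objects:** I did not re-measure the things that were to be left alone. The arm stayed away from them by plan.

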